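# Gauge the slot of a coupling flange on the indexing fixture

### The arm

A 7-joint arm with a two-finger parallel gripper is mounted at the origin on the work surface. World frame = base frame: x ahead of the robot, y to its left, z up, the work surface at z = 0. Lengths are in m, angles in rad, forces in N, time in s.
With the tool pointing down it reaches from about 0.35 to 0.9 m from the base axis. Payload 8.1 kg.
Tool frame: the origin (TCP) lies on the front face of the gripper's body, between the roots of the fingers; the fingertips stand 66 mm ahead of it and the grasp point (between the pads) lies 47 mm ahead of it (arm.finger_overhang is the distance from the TCP to the fingertips, in m); z points along the fingers, y is the line along which they close (so a half turn about z gives the same grasp; the last joint's range is limited). The gripper opens to 92 mm and grips with 3 to 60 N. Pads are 19 mm wide; open, the fingers measure 130 mm over their backs; the gripper's body (75 mm by 190 mm) begins 47 mm behind the grasp point.
Start: joints at [1.096, 0.434, 0.025, 1.573, -0.012, 1.134, -0.075], TCP at [0.227, -0.582, 0.292] pointing down, gripper open.
Joint ranges: [-2.62, 2.62], [-0.44, 2.09], [-1.27, 1.32], [0.08, 2.57], [-1.32, 4.46], [0.12, 2], [-2.74, 2.74]. Speed limits (rad/s): [2.22, 2.22, 3.01, 3.01, 3.14, 3.14, 3.14].

### API

Orientations are given as a rotation vector (axis times angle).
In Python, from cell import readout, cams, workorder, spotter, arm gives the robot as it stands.
- The arm moves only by the shell command python3 -m creep FILE [FORCE], which reads ROWS from the file FILE. ROWS is a JSON list of rows, 1 to 10 of them, each an object with the fields sx, sy, sz (the shift in m), turn (a turn about the tool's z in rad), aperture (the opening from 0.0 (shut) to 1.0 (fully open)); a field left out counts as zero (the opening has to be given); each row shifts and turns the commanded pose from where the row before left it, along the tool's axes as they then stand; what a row does not reach is not made up. A row lasts 1/10 s, in which the tool goes at most 0.05 m and 0.15 rad, less where a joint would pass 70% of its speed; a pose out of reach is approached as far as the arm can. The fingers move at their own pace and stop on an object; FORCE is the grip in N (left out, the last holds). Time passes only in rows, so rows that do not move let the fingers close. It prints the time, the measured TCP pose, the force, the opening and the grip force at its end. Input that does not fit is refused with a message, and nothing moves.
- readout.observe(): the state, without advancing time (a new reading comes with each control period).
- cams.get_image(name): name is "side" or "top" or "wrist"; returns a dict with "image" (420x560x3 uint8, blue, green, red), "fx", "fy", "cx", "cy" (pixels), "cam_to_world" (4x4, takes a point from camera to world coordinates); the wrist camera has in their place "mount" (4x4, takes a point from camera to tool coordinates, whose origin is the TCP and whose axes are the flange's). Camera axes: x right, y down, z forward; pixel columns grow to the right and rows downward; lengths in m; the calibration is good to about 2 mm. The wrist camera is an equidistant fisheye: a pixel r from the principal point sees the ray r / f radians off the axis. A picture is of the moment at which its call begins: read the wrist's pose just before it. There is no depth.
- workorder.sign_off(): hands the job in; it is judged then, once.
Trained networks look in a picture, given as the dict that the camera call returned (one of the last four; its "shot" number tells which), for a name from the list of things; names that differ only in an ending like _2 or _b are one class to them, and where a whole thing is asked for, a point or a joint stands for the part that bears it (a point fixed in the world has none). Each returns a list of dicts, best first, with "score" (0 to 1); they miss things now and then, are a little off and sometimes report something else, mostly with a low value. They report only what shows in the picture. A call takes as long as a camera call. They do not tell look-alikes from the thing itself.
- spotter.boxes_of(picture, name): "centre" ([x, y, z] in m, in the coordinates of the camera as it stood for that picture, good to about 4 mm: the middle of the surface that is visible of it).
The state is a dict: "clock": time; "joints": joint angles; "dq": joint speeds; "joint_efforts": joint torques, N m; "position": TCP position; "ee_rot": TCP orientation; "force": force on the tool from outside, world axes, zero at the start; "ft_torque": the same for the moment, N m; "width": opening from 0.0 (shut) to 1.0 (fully open); "gripper_force": force on a finger pad.
Only numpy, scipy, OpenCV 4.12 (cv2) and the standard library are available. Lean on these libraries where they do the work, as an engineer would, in place of code of your own. Each camera call takes 0.05 s, during which the arm holds its last target. There are 200 camera calls.

### The job

Check the slot of the coupling flange clamped on the blue indexing fixture: swing the turntable round by its upright handle until it clicks into the gauging detent with the slot under the bridge, and let go of the handle. Then take the widest of the three blade gauges out of the grey block and pass it straight down through the bridge window until its tip stands out below the flange. Finish holding the blade there in the gripper, hanging upright and free with its handle clear of the bridge and the table still in its detent, while I read the dial; leave everything else on the bench where it is.

Things in the scene. Friction and masses are not known exactly. Their poses are not given: they have to be found in the camera images.
- fixture: blue checking fixture, fixed: base plate 250 x 290 mm, 14 mm thick, with pedestal, turntable, dial gauge and bridge. Origin on the turntable's vertical axis at the bench surface, z up. The bridge, 80 mm wide along x, lies 50 to 142 mm from the axis towards the fixture's own +y, top at 138 mm, on a column at its outer end
- flange_top (a point): on the turntable's axis, level with the top face of the clamped steel coupling flange (100 mm above the bench); axes as the fixture's. Flange d 190 mm, 12 mm thick, overhanging the turntable; hub and nut rise to 144 mm above the bench. Its one slot is 12 mm wide, open at the rim, from 57 to 95 mm from the axis; below it is free space down to the base plate
- window (a point): centre of the mouth of the bridge window, in the bridge's top face 138 mm above the bench, 78 mm from the axis; axes as the fixture's. A slot straight down through the 10 mm plate, 10 mm along the fixture's x by 32 mm along its y (2 mm more than the wide blade both ways), edges chamfered 1.5 mm. The flange's top is 38 mm, its underside 50 mm below this point
- turntable (a joint): angle of the turntable, growing anticlockwise seen from above: loading stop -0.05, gauging detent 1.571 (the flange's slot is then right under the window), far stop 1.85. It stays where it is left; 2 to 3 N at the handle turn it, about 6 to 11 N take it over the click. Let go within 0.1 rad of 1.571, it is drawn in by the spring roller to within 0.02
- handle_top (a point): top centre of the turntable's handle, an upright black round grip d 22 mm, 56 mm tall, top 160 mm above the bench, standing 116 mm from the axis, outside the flange; at joint value q it is at the angle q - 140 deg, anticlockwise from the fixture's +x. The grip turns only with the table
- dial (a point): top of the dial gauge on its post at the fixture's side, 177 mm above the bench, 90 mm from the axis at 160 deg anticlockwise from the fixture's +x, the gauge and post spanning 76 to 130 mm from the axis
- gauge_block: grey painted block 75 x 225 x 70 mm, fixed to the bench, origin at the centre of its underside. Three pockets 11 x 33 mm, 64 mm deep, in a row along its y at -70, 0 and +70 mm, a blade gauge upright in each, its width along the block's y (which stands where changes)
- go_blade: the blade gauge to use, the widest: flat steel shank 8 mm thick (x) and 30 mm wide (y), 95 mm long, the tip's edges chamfered 1.5 mm; above it a flat aluminium handle 14 mm thick (x), 36 mm wide (y), from 95 to 155 mm above the tip. Origin at the centre of the tip's end face, z up along the blade; it stands 6 mm above the bench in its pocket. About 0.17 to 0.35 kg
- mid_blade: another blade gauge in the block, same shape but 22 mm wide with a handle 28 mm wide; origin at its tip. To be left in place
- slim_blade: another blade gauge in the block, same shape but 15 mm wide with a handle 21 mm wide; origin at its tip. To be left in place
- wrench: open-end wrench 200 mm long lying on the bench, origin at its middle; leave alone
- hammer: hammer 260 mm long lying on the bench, origin at its middle; leave alone
- oil_bottle: standing oil bottle d 60 mm, 170 mm high, origin under its base; leave alone
- brush: brush 200 mm long lying on the bench, origin at its middle; leave alone
- parts_cup: steel cup d 84 mm, 70 mm high, origin under its base; leave alone
- bearing: steel bearing ring d 70 mm, 18 mm high, lying on the bench, origin under its middle; leave alone
There are look-alikes about, which are no part of the job. Leave any green or orange look-alike of the go_blade alone.

How it is judged:
On the way:
1. the turntable stands in the gauging detent and the handle has been let go, the wide blade still in its pocket (value of joint turntable between 1.541 and 1.601 rad and contact force between the fingers and fixture below 0.2 N and distance of go_blade from where it was at the start of the episode below 0.02 m), for 0.2 s.
At the end, for the whole second after the job is handed in: turntable within 0.03 rad of its detent (1.571); wide blade held by the gripper at rest in the window, upright within 0.08 rad, tip at least 3 mm below the flange's underside, handle at least 4 mm above the bridge, pressing on the fixture with less than 12 N (value of joint turntable between 1.541 and 1.601 rad and z of go_blade in the frame of window between -0.091 and -0.053 m and horizontal distance between go_blade and window below 0.006 m and angle between go_blade's own z axis and vertical below 0.08 rad and linear speed of go_blade below 0.02 m/s and contact force between the fingers and go_blade above 2 N and contact force between go_blade and fixture below 12 N); the arm keeps its last pose, push and grip.
It fails at once if another blade gauge is moved by more than 20 mm (distance of any of mid_blade, slim_blade from where it was at the start of the episode above 0.02 m).
It fails at once if something else on the bench is moved by more than 20 mm (distance of any of wrench, hammer, oil_bottle, brush, parts_cup, bearing from where it was at the start of the episode above 0.02 m).
It also fails if it takes over 64 s, if anything falls off the work surface, if the arm or the gripper's body presses on something with over 40 N, if the wrist force passes 120 N, or if a joint passes its speed limit or range.

## Working session

There is one attempt and no reset: what is moved stays moved. The work goes in short steps, Python scripts to look and compute and a shell command to move; the robot and the scene stay as the last step left them, time stands still between calls to the robot, and variables do not carry over. Pictures are saved under pics/ and viewed, at most 10 in all, crops included, and the job is handed in when it is done.

```bash
mkdir -p pics; ls; cat > h.py <<'E'
import numpy as np, cv2
from scipy.spatial.transform import Rotation as R
from cell import readout, cams, workorder, spotter, arm
def shot(n):
    s=readout.observe(); p=cams.get_image(n)
    if n=="wrist":
        T=np.eye(4);T[:3,:3]=R.from_rotvec(s["ee_rot"]).as_matrix();T[:3,3]=s["position"]
        p["T"]=T@np.array(p["mount"])
    else: p["T"]=np.array(p["cam_to_world"])
    return p
def proj(p,X):
    T=np.linalg.inv(p["T"]);c=T[:3,:3]@np.array(X)+T[:3,3]
    return np.array([p["fx"]*c[0]/c[2]+p["cx"],p["fy"]*c[1]/c[2]+p["cy"]])
def ray(p,u,v):
    d=np.array([(u-p["cx"])/p["fx"],(v-p["cy"])/p["fy"],1.])
    return p["T"][:3,3],p["T"][:3,:3]@d
def atz(p,u,v,z):
    o,d=ray(p,u,v);return o+d*(z-o[2])/d[2]
def find(p,name,k=3):
    return [(round(r["score"],2),np.round(p["T"][:3,:3]@np.array(r["centre"])+p["T"][:3,3],3)) for r in spotter.boxes_of({a:b for a,b in p.items() if a!="T"},name)[:k]]
E
python3 - <<'E'
from h import *
s=readout.observe();print(s["position"],s["ee_rot"],s["width"],s["clock"])
for n in("top","side"):
    p=shot(n);cv2.imwrite(f"pics/{n}0.png",p["image"])
    print(n,p["fx"],p["cx"],np.round(p["T"],3).tolist())
    for k in "fixture flange_top window turntable handle_top dial gauge_block go_blade mid_blade slim_blade oil_bottle parts_cup hammer".split():
        for sc,c in find(p,k): print(k,sc,c,proj(p,c).round())
E
```

```text
pics
[ 0.22682753 -0.58192472  0.29142224] [-3.08593214e+00 -5.80261786e-01  7.84588061e-04] 0.9986698983266488 0.0
top 397.23106376046235 279.66470237116914 [[-0.01, -0.997, 0.076, 0.467], [-1.0, 0.011, 0.005, -0.014], [-0.006, -0.076, -0.997, 1.504], [0.0, 0.0, 0.0, 1.0]]
fixture 0.7 [0.558 0.119 0.099] [244. 213.]
fixture 0.29 [0.627 0.451 0.023] [158. 197.]
flange_top 0.97 [0.565 0.118 0.097] [244. 211.]
flange_top 0.41 [ 0.489 -0.247  0.161] [351. 231.]
turntable 0.81 [0.564 0.098 0.1  ] [250. 211.]
turntable 0.41 [0.559 0.115 0.097] [245. 213.]
handle_top 0.76 [0.564 0.096 0.1  ] [251. 211.]
handle_top 0.3 [ 0.768 -0.171  0.006] [322. 159.]
dial 0.72 [0.565 0.12  0.099] [244. 211.]
gauge_block 0.87 [ 0.49  -0.314  0.067] [365. 231.]
go_blade 0.66 [ 0.398 -0.42   0.154] [403. 258.]
go_blade 0.49 [ 0.564 -0.486  0.118] [417. 209.]
go_blade 0.48 [ 0.502 -0.392  0.16 ] [394. 227.]
mid_blade 0.5 [ 0.489 -0.249  0.156] [351. 231.]
slim_blade 0.58 [ 0.49  -0.321  0.156] [373. 231.]
oil_bottle 0.78 [ 0.67  -0.39   0.111] [388. 180.]
parts_cup 0.88 [0.82  0.087 0.022] [254. 145.]
hammer
[... 307 characters left out ...]
.558 0.08  0.032] [262. 218.]
turntable 0.66 [0.56  0.089 0.098] [261. 200.]
handle_top 0.63 [0.562 0.093 0.098] [262. 199.]
dial 0.97 [0.564 0.077 0.033] [264. 218.]
gauge_block 0.85 [ 0.494 -0.364  0.074] [256. 343.]
go_blade 0.67 [0.358 0.456 0.017] [194. 154.]
go_blade 0.64 [ 0.561 -0.495  0.118] [295. 384.]
go_blade 0.55 [ 0.393 -0.448  0.118] [212. 373.]
mid_blade 0.65 [ 0.493 -0.267  0.147] [250. 290.]
slim_blade 0.51 [ 0.493 -0.332  0.139] [253. 315.]
oil_bottle 0.58 [ 0.671 -0.414  0.105] [338. 345.]
oil_bottle 0.24 [0.621 0.451 0.022] [267. 147.]
parts_cup 0.79 [0.81  0.087 0.044] [342. 205.]
hammer 0.77 [0.617 0.448 0.018] [266. 148.]
hammer 0.48 [ 0.643 -0.143  0.016] [302. 276.]
```

```bash
python3 -c "
import cv2,numpy as np
a=cv2.imread('pics/top0.png');cv2.imwrite('pics/t.png',cv2.resize(a,(800,600),interpolation=cv2.INTER_CUBIC))"
```

```text
(no output)
```

View pics/t.png

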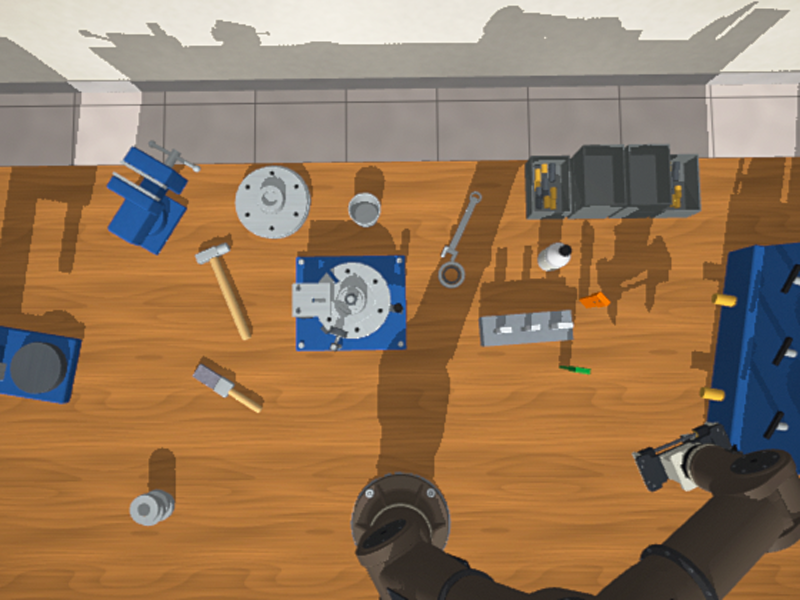

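View pics/side0.png

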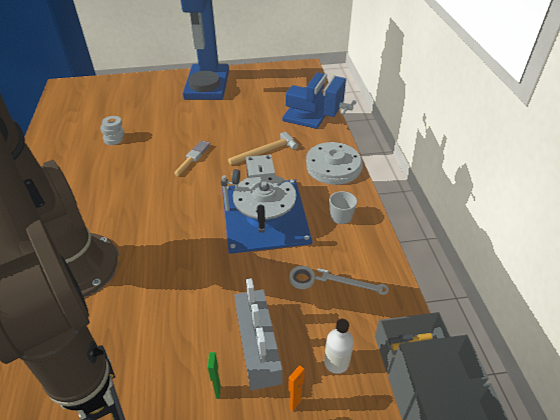

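The top picture shows the fixture at (350,303) with its bridge to the left (+y), the black handle at (398,308) and the dial at (336,340). The grey block with three blades is at (527,325). The green (575,370) and orange (595,298) look-alikes stand free beside it. Next I'll bring the wrist camera over the fixture.

```bash
python3 - <<'E'
from h import *
s=readout.observe();M=R.from_rotvec(s["ee_rot"]).as_matrix();print(M.round(3))
p=shot("wrist");print(p["fx"],p["fy"],p["cx"],p["cy"],np.round(p["mount"],3))
t=np.array([0.50,-0.30,0.36]);print((M.T@(t-s["position"])).round(3))
im=cv2.imread("pics/top0.png");c=im[165:260,195:290];a=cv2.resize(c,(500,500),interpolation=cv2.INTER_CUBIC)
im=cv2.imread("pics/side0.png");c=im[270:410,200:310];b=cv2.resize(c,(300,500)[::1],interpolation=cv2.INTER_CUBIC)
cv2.imwrite("pics/c1.png",np.hstack([a,b]))
E
```

```text
[[ 0.932  0.363 -0.   ]
 [ 0.363 -0.932 -0.   ]
 [-0.     0.    -1.   ]]
325.19226210127806 325.19226210127806 282.5044979526084 209.94647015688116 [[-0.001 -0.969 -0.247  0.067]
 [ 1.    -0.001 -0.     0.   ]
 [-0.    -0.247  0.969 -0.093]
 [ 0.     0.     0.     1.   ]]
[ 0.357 -0.164 -0.068]
```

View pics/c1.png

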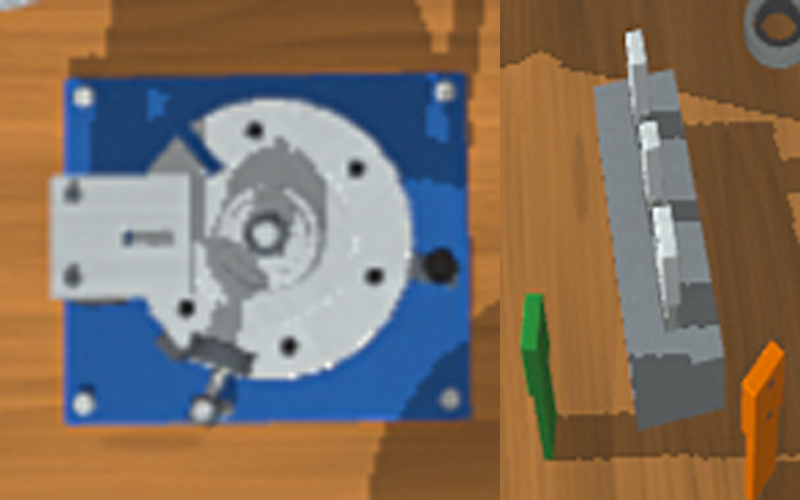

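In the crop, the slot at (205,145) and the handle at (440,266) agree on q ≈ 0.6. There are three blades in the block; the nearest (665,265) looks widest. Moving the wrist camera over the block.

```bash
echo '[{"sz":-0.04, "turn":-0.15, "aperture":1}, {"sz":-0.03, "turn":-0.15, "aperture":1}, {"turn":-0.15, "aperture":1}, {"turn":-0.15, "aperture":1}, {"turn":-0.15, "aperture":1}, {"turn":-0.15, "aperture":1}, {"turn":-0.15, "aperture":1}, {"turn":-0.149, "aperture":1}]' > next.json && python3 -m creep next.json | tail -5; echo '[{"sx":0.036, "sy":0.035, "aperture":1}, {"sx":0.036, "sy":0.035, "aperture":1}, {"sx":0.036, "sy":0.035, "aperture":1}, {"sx":0.036, "sy":0.035, "aperture":1}, {"sx":0.036, "sy":0.035, "aperture":1}, {"sx":0.036, "sy":0.035, "aperture":1}, {"sx":0.036, "sy":0.035, "aperture":1}]' > next.json && python3 -m creep next.json | tail -5
python3 - <<'E'
from h import *
s=readout.observe();print(s["position"],s["joints"],s["clock"],R.from_rotvec(s["ee_rot"]).as_matrix().round(3).tolist())
p=shot("wrist");cv2.imwrite("pics/w1.png",p["image"])
for k in "gauge_block go_blade mid_blade slim_blade".split():
    print(k,find(p,k))
E
```

```text
position: [0.2269, -0.5823, 0.3622]
ee_rot: [-2.215, -2.228, 0.0]
force: [0.4, -0.3, -0.4]
width: 0.996
gripper_force: 0.0
position: [0.4721, -0.3298, 0.3625]
ee_rot: [2.222, 2.221, -0.0]
force: [0.6, -0.9, -1.1]
width: 0.997
gripper_force: 0.0
[ 0.47206142 -0.32983959  0.36248407] [ 0.77728673  0.33345472 -0.35411242  1.5668591   0.11973371  1.26220469
  0.40427756] 2.95 [[0.0, 1.0, 0.0], [1.0, -0.0, -0.0], [-0.0, 0.0, -1.0]]
gauge_block [(0.6, array([ 0.492, -0.311,  0.069])), (0.52, array([ 0.646, -0.145,  0.018]))]
go_blade [(0.78, array([ 0.56 , -0.484,  0.1  ])), (0.75, array([ 0.499, -0.378,  0.156])), (0.74, array([ 0.398, -0.432,  0.103]))]
mid_blade [(0.98, array([ 0.494, -0.254,  0.161]))]
slim_blade [(0.92, array([ 0.497, -0.321,  0.161])), (0.17, array([ 0.493, -0.31 ,  0.069]))]
```

View pics/w1.png

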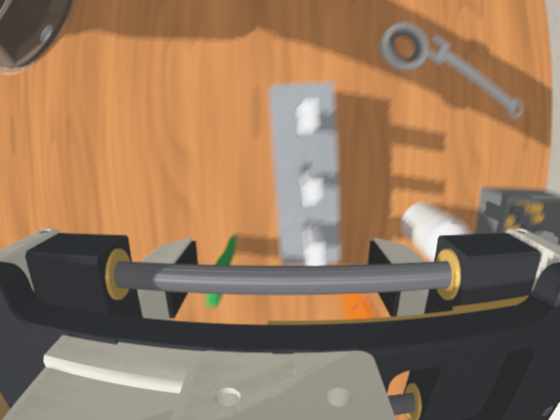

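The block runs along world y: mid blade (311,117), slim (313,185), and the third, partly hidden by the gripper, at (316,245). Green (221,272) and orange (355,303) stand outside it. Fixture first.

```bash
echo '[{"sx":0.04, "sy":0.013, "aperture":1}, {"sx":0.04, "sy":0.013, "aperture":1}, {"sx":0.04, "sy":0.013, "aperture":1}, {"sx":0.04, "sy":0.013, "aperture":1}, {"sx":0.04, "sy":0.013, "aperture":1}, {"sx":0.04, "sy":0.014, "aperture":1}, {"sx":0.04, "sy":0.014, "aperture":1}, {"aperture":1}]' > next.json && python3 -m creep next.json | tail -5
python3 - <<'E'
from h import *
s=readout.observe();print(s["position"],s["joints"],s["clock"])
p=shot("wrist");cv2.imwrite("pics/w2.png",p["image"]);np.savez("w2.npz",T=p["T"],k=[p["fx"],p["cx"],p["cy"]])
for k in "fixture flange_top window handle_top dial turntable".split():
    print(k,find(p,k))
cv2.imwrite("pics/w2b.png",cv2.resize(p["image"],(800,600),interpolation=cv2.INTER_CUBIC))
E
```

```text
position: [0.5649, -0.0464, 0.3624]
ee_rot: [-2.214, -2.227, -0.004]
force: [-0.3, 0.1, -0.0]
width: 1.0
gripper_force: 0.0
[ 0.56486693 -0.04644801  0.36243821] [ 0.34427159  0.3347606  -0.47981284  1.58129829  0.15684502  1.26326122
 -0.1545003 ] 4.0
fixture [(0.6, array([0.571, 0.082, 0.1  ]))]
flange_top [(0.89, array([0.57 , 0.078, 0.1  ]))]
window [(0.6, array([0.57 , 0.081, 0.1  ]))]
handle_top [(0.74, array([0.565, 0.098, 0.094]))]
dial [(0.92, array([0.568, 0.08 , 0.098])), (0.48, array([ 0.494, -0.22 ,  0.067]))]
turntable [(0.75, array([0.57 , 0.095, 0.1  ]))]
```

View pics/w2b.png

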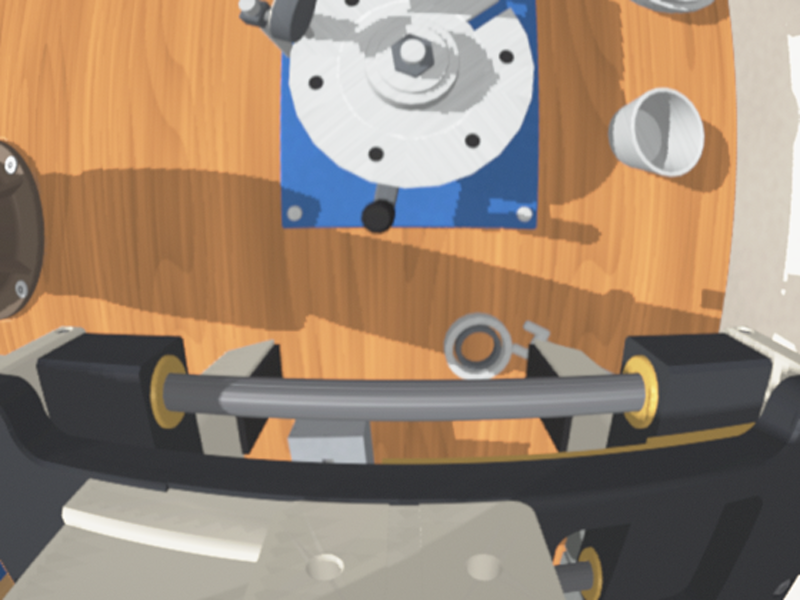

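The wrist view shows the handle top at (378,214), the nut at (412,52), and the near base-plate corners at (282,228) and (537,228), all in 800x600 pixels. Converting these to positions:

```bash
cat >> h.py <<'E'
def fray(T,f,cx,cy,u,v):
    a=np.array([u-cx,v-cy]);r=np.hypot(*a);th=r/f
    d=np.array([*(a/max(r,1e-9)*np.sin(th)),np.cos(th)]);return T[:3,3],T[:3,:3]@d
def fatz(T,f,cx,cy,u,v,z):
    o,d=fray(T,f,cx,cy,u,v);return o+d*(z-o[2])/d[2]
def fproj(T,f,cx,cy,X):
    Ti=np.linalg.inv(T);c=Ti[:3,:3]@np.array(X)+Ti[:3,3];h=np.hypot(c[0],c[1]);th=np.arctan2(h,c[2])
    return np.array([cx,cy])+f*th*c[:2]/h
E
python3 - <<'E'
from h import *
d=np.load("w2.npz");T=d["T"];k=d["k"]
for n,u,v,z in [("handle",378,214,.16),("nut",412,52,.144),("cornL",282,228,.014),("cornR",537,228,.014)]:
    print(n,fatz(T,*k,u*.7,v*.7,z).round(4))
# top camera
p=shot("top")
for n,u,v,z in [("c1",65,77,.014),("c2",468,74,.014),("c3",470,419,.014),("c4",66,423,.014),("handle",440,262,.16),("nut",268,235,.144),("window",148,237,.138)]:
    print(n,atz(p,195+u*.19-.4,165+v*.19-.4,z).round(4))
E
```

```text
handle [0.55   0.0013 0.16  ]
nut [0.5713 0.1115 0.144 ]
cornL [ 0.4485 -0.0201  0.014 ]
cornR [ 0.6971 -0.0186  0.014 ]
c1 [0.6937 0.2676 0.014 ]
c2 [ 0.6927 -0.0224  0.014 ]
c3 [ 0.4456 -0.0211  0.014 ]
c4 [0.4457 0.266  0.014 ]
handle [ 0.5486 -0.0022  0.16  ]
nut [0.5684 0.11   0.144 ]
window [0.5684 0.1893 0.138 ]
```

```bash
echo '[{"sx":0.0227, "sy":-0.0077, "aperture":0.7}, {"sx":0.0227, "sy":-0.0077, "aperture":0.7}, {"sz":0.04, "aperture":0.7}, {"sz":0.04, "aperture":0.7}, {"sz":0.04, "aperture":0.7}, {"sz":0.035, "aperture":0.7}, {"sz":0.02, "aperture":0.7}]' > next.json && python3 -m creep next.json | tail -5; echo '[{"aperture":0}, {"aperture":0}, {"aperture":0}, {"aperture":0}, {"aperture":0}]' > next.json && python3 -m creep next.json 20
```

```text
position: [0.5473, -0.0071, 0.1845]
ee_rot: [-2.221, -2.219, 0.004]
force: [0.1, -0.1, 0.2]
width: 0.7
gripper_force: 0.0
clock: 5.6
position: [0.5492, -0.006, 0.1883]
ee_rot: [2.221, 2.22, 0.002]
force: [0.1, -0.4, 0.5]
width: 0.314
gripper_force: 0.0
```

```bash
echo '[{"sx":0.004, "aperture":0}, {"aperture":0}, {"aperture":0}, {"aperture":0}]' > next.json && python3 -m creep next.json 20 | tail -5; echo '[{"sx":-0.001, "sy":0.011, "aperture":0}, {"sx":-0.001, "sy":0.0105, "aperture":0}, {"sx":0.001, "sy":0.01, "aperture":0}, {"sx":0.001, "sy":0.01, "aperture":0}, {"sx":0.0026, "sy":0.0098, "aperture":0}, {"sx":0.0026, "sy":0.0098, "aperture":0}]' > next.json && python3 -m creep next.json
```

```text
position: [0.5486, -0.0031, 0.1877]
ee_rot: [2.222, 2.219, -0.002]
force: [-1.2, -4.0, 4.5]
width: 0.234
gripper_force: 20.0
clock: 6.6
position: [0.6094, 0.0027, 0.1875]
ee_rot: [2.222, 2.221, -0.003]
force: [-3.6, -2.7, 3.5]
width: 0.233
gripper_force: 20.0
```

```bash
echo '[{"sx":0.0042, "sy":0.0092, "aperture":0}, {"sx":0.0042, "sy":0.0092, "aperture":0}, {"sx":0.0058, "sy":0.0083, "aperture":0}, {"sx":0.0058, "sy":0.0083, "aperture":0}, {"aperture":0}, {"aperture":0}]' > next.json && python3 -m creep next.json
```

```text
clock: 7.2
position: [0.6452, 0.0237, 0.1874]
ee_rot: [2.221, 2.221, 0.002]
force: [-0.0, 0.1, 2.0]
width: 0.234
gripper_force: 20.0
```

```bash
echo '[{"aperture":0.5}, {"aperture":0.5}, {"sz":-0.02, "aperture":0.5}, {"sz":-0.04, "aperture":0.7}, {"sz":-0.04, "aperture":0.7}, {"sz":-0.04, "aperture":0.7}, {"sx":0.02, "sy":-0.037, "sz":-0.035, "aperture":0.7}, {"sx":0.02, "sy":-0.038, "aperture":0.7}, {"aperture":0.7}]' > next.json && python3 -m creep next.json
python3 - <<'E'
from h import *
s=readout.observe();print(s["position"],s["clock"])
p=shot("wrist");np.savez("w3.npz",T=p["T"],k=[p["fx"],p["cx"],p["cy"]],im=p["image"])
cv2.imwrite("pics/w3.png",cv2.resize(p["image"][0:250,100:460],(792,550),interpolation=cv2.INTER_CUBIC))
k=[p["fx"],p["cx"],p["cy"]]
print(fproj(p["T"],*k,[.57,.189,.138]))
E
```

```text
clock: 8.1
position: [0.5687, 0.0655, 0.3607]
ee_rot: [-2.215, -2.227, -0.001]
force: [-0.1, 0.2, -0.1]
width: 0.7
gripper_force: 0.0
[0.56873548 0.06551147 0.36070511] 8.1
[283.01588326  70.72701593]
```

View pics/w3.png

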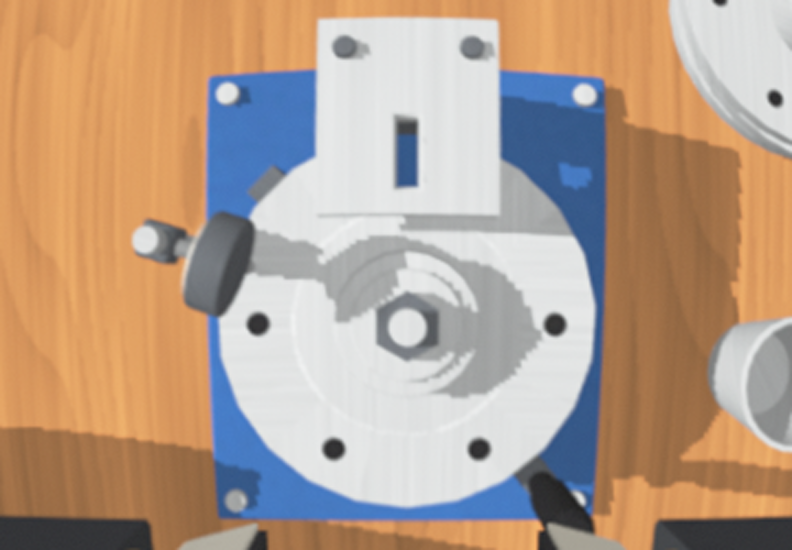

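The table is in the detent: the flange slot lines up with the window and blue shows through it. The window lies at crop pixels (394–419, 115–188), and the bolt holes (258,324) and (555,324) are level. Measuring the window precisely:

```bash
python3 - <<'E'
from h import *
d=np.load("w3.npz");T=d["T"];k=d["k"];im=d["im"]
u0,v0=100,0
g=im[45:95,265:305].astype(int)
dark=((g.min(2)<150)).astype(np.uint8)
cs,_=cv2.findContours(dark,cv2.RETR_EXTERNAL,cv2.CHAIN_APPROX_NONE)
for c in cs:
    if cv2.contourArea(c)>100: print(cv2.boundingRect(c),cv2.minAreaRect(c))
row=lambda v:g[v,:,2];print(row(25)[8:32]);print(g[:,18,2])
P=lambda u,v,z=.138:fatz(T,*k,u,v,z)
C=[(394,115),(419,115),(419,188),(394,188)]
Q=np.array([P(u0+(u+.5)/2.2-.5,(v+.5)/2.2-.5) for u,v in C]);print(Q.round(4),Q.mean(0))
for n,u,v,z in [("brTL",317,18,.138),("brTR",499,20,.138),("brBR",499,214,.138),("brBL",317,214,.138),("h1",258,324,.1),("h2",555,324,.1),("h3",334,449,.1),("h4",479,449,.1),("nut",407,327,.144)]:
    print(n,P(u0+u/2.2-.3,v/2.2-.3,z).round(4))
E
```

```text
(15, 8, 10, 32) ((19.5, 23.5), (31.0, 9.0), 90.0)
[229 229 229 229 226 206 156 103  65  54  54  54  54  54  51  61 117 194
 229 232 227 226 225 225]
[228 229 228 228 229 227 216 187 153 124  97  75  67  65  68  65  59  55
  53  53  52  54  54  54  53  54  53  52  53  53  53  54  53  53  53  54
  53  52  57 101 169 217 226 228 228 228 228 227 228 228]
[[0.5659 0.208  0.138 ]
 [0.5768 0.208  0.138 ]
 [0.5769 0.1747 0.138 ]
 [0.5661 0.1746 0.138 ]] [0.57141009 0.19132566 0.138     ]
brTL [0.5312 0.2559 0.138 ]
brTR [0.6124 0.2556 0.138 ]
brBR [0.612  0.1639 0.138 ]
brBL [0.5325 0.1633 0.138 ]
h1 [0.4981 0.1128 0.1   ]
h2 [0.6463 0.1137 0.1   ]
h3 [0.5356 0.0489 0.1   ]
h4 [0.6094 0.0493 0.1   ]
nut [0.572  0.1134 0.144 ]
```

```bash
echo '[{"sx":-0.045, "sy":-0.006, "aperture":1}, {"sx":-0.045, "sy":-0.006, "aperture":1}, {"sx":-0.045, "sy":-0.006, "aperture":1}, {"sx":-0.045, "sy":-0.006, "aperture":1}, {"sx":-0.045, "sy":-0.006, "aperture":1}, {"sx":-0.045, "sy":-0.006, "aperture":1}, {"sx":-0.045, "sy":-0.006, "aperture":1}, {"sx":-0.045, "sy":-0.006, "aperture":1}, {"sx":-0.045, "sy":-0.006, "aperture":1}, {"sx":-0.045, "sy":-0.006, "aperture":1}]' > next.json && python3 -m creep next.json | tail -5;  echo '[{"sx":-0.03, "sy":-0.004, "aperture":1}, {"sx":-0.03, "sy":-0.004, "aperture":1}, {"sx":-0.02, "sy":-0.004, "aperture":1}, {"sx":-0.01, "aperture":1}, {"aperture":1}]' > next.json && python3 -m creep next.json
python3 - <<'E'
from h import *
s=readout.observe();print(s["position"],s["joints"],s["clock"])
p=shot("wrist");np.savez("w4.npz",T=p["T"],k=[p["fx"],p["cx"],p["cy"]],im=p["image"])
cv2.imwrite("pics/w4.png",cv2.resize(p["image"][0:240,160:440],(700,600),interpolation=cv2.INTER_CUBIC))
for k in "go_blade mid_blade slim_blade".split(): print(k,find(p,k))
E
```

```text
position: [0.5121, -0.3914, 0.3585]
ee_rot: [-2.223, -2.22, 0.001]
force: [1.6, 0.0, -0.0]
width: 1.003
gripper_force: 0.0
clock: 9.65
position: [0.5002, -0.4802, 0.3581]
ee_rot: [-2.224, -2.218, 0.001]
force: [-0.1, 0.0, 0.2]
width: 0.998
gripper_force: 0.0
[ 0.50023589 -0.48022411  0.35808993] [ 0.86018959  0.53567958 -0.29594154  1.25949219  0.15293848  1.36917891
  0.57013206] 9.65
go_blade [(0.88, array([ 0.561, -0.484,  0.137])), (0.72, array([ 0.402, -0.433,  0.137])), (0.68, array([ 0.502, -0.393,  0.164]))]
mid_blade [(0.56, array([ 0.492, -0.265,  0.079]))]
slim_blade [(0.73, array([ 0.497, -0.333,  0.16 ]))]
```

View pics/w4.png

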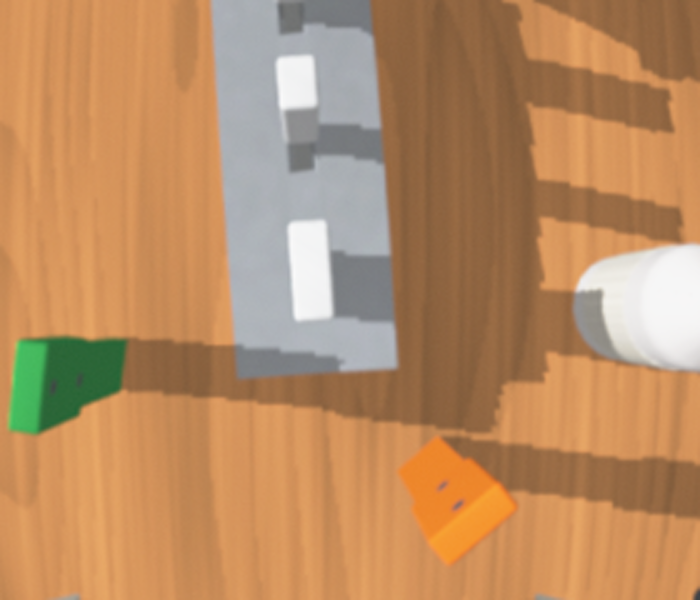

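In this crop, candidates for the go_blade are the near one at (310,270), the next at (297,82), the far one at (290,15), green (65,385) and orange (455,500). The green and orange ones are look-alikes outside the block, so they are out. I'll measure the tops to settle which is widest.

```bash
python3 - <<'E'
from h import *
d=np.load("w4.npz");T=d["T"];k=d["k"];im=d["im"]
P=lambda u,v,z:fatz(T,*k,u,v,z)
sub=cv2.resize(im[0:240,160:440],(1400,1200),interpolation=cv2.INTER_CUBIC)
m=(sub.min(2)>222).astype(np.uint8)
cs,_=cv2.findContours(m,cv2.RETR_EXTERNAL,cv2.CHAIN_APPROX_NONE)
for c in cs:
    r=cv2.minAreaRect(c)
    if 1000<cv2.contourArea(c) and r[0][0]<900:
        B=np.array([P(160+(u+.5)/5-.5,(v+.5)/5-.5,.161) for u,v in cv2.boxPoints(r)])
        e=[B[1]-B[0],B[2]-B[1]];L=[np.linalg.norm(x) for x in e];a=e[int(np.argmax(L))]
        print(r[0],B.mean(0).round(4),np.round(L,4),"yaw of long axis vs y",np.arctan2(-a[0],a[1]))
C=np.array([P(160+u/2.5-.3,v/2.5-.3,.07)for u,v in[(238,378),(397,369),(212,0),(371,0)]]);print(C.round(4))
E=C[0]-C[2];print(np.arctan2(E[0],-E[1]))
E
```

```text
(618.9757080078125, 540.135009765625) [ 0.5024 -0.3949  0.161 ] [0.0131 0.0349] yaw of long axis vs y -3.078382040769956
(592.0233154296875, 164.37355041503906) [ 0.4978 -0.3253  0.161 ] [0.0128 0.0199] yaw of long axis vs y -3.088879263477825
[[ 0.4692 -0.4396  0.07  ]
 [ 0.5437 -0.4354  0.07  ]
 [ 0.4569 -0.2529  0.07  ]
 [ 0.5324 -0.2538  0.07  ]]
0.06568108679280074
```

The near blade measures 35 x 13 mm and is the go_blade. The next is 20 mm wide (slim), which leaves mid as the far one. The crop above already shows it enlarged, inside the grey block, so I'm grasping it now.

```bash
echo '[{"sx":0.0425, "sy":0.001, "aperture":0.6}, {"sx":0.0425, "sy":0.001, "aperture":0.6}, {"turn":-0.064, "aperture":0.6}, {"sz":0.04, "aperture":0.6}, {"sz":0.035, "aperture":0.6}, {"aperture":0.6}]' > next.json && python3 -m creep next.json | tail -5
python3 - <<'E'
from h import *
s=readout.observe();Rm=R.from_rotvec(s["ee_rot"]).as_matrix();p=s["position"]
print(p,Rm.round(3).tolist(),"need",(Rm.T@(np.array([.5024,-.3949,.178])-p)).round(4))
E
```

```text
position: [0.5012, -0.3912, 0.2801]
ee_rot: [-2.142, -2.288, 0.002]
force: [-0.4, -0.4, 0.5]
width: 0.604
gripper_force: 0.0
[ 0.50115597 -0.39124747  0.28008021] [[-0.066, 0.998, -0.006], [0.998, 0.066, 0.004], [0.005, -0.006, -1.0]] need [-0.0042  0.0016  0.1021]
```

```bash
echo '[{"sx":-0.002, "sy":0.001, "sz":0.03, "aperture":0.6}, {"sx":-0.002, "sy":0.001, "sz":0.03, "aperture":0.6}, {"sz":0.03, "aperture":0.6}, {"sz":0.01, "aperture":0.6}, {"aperture":0.6}]' > next.json && python3 -m creep next.json | tail -5;echo '[{"aperture":0}, {"aperture":0}, {"aperture":0}, {"aperture":0}, {"aperture":0}, {"aperture":0}, {"aperture":0}]' > next.json && python3 -m creep next.json 35
```

```text
position: [0.5053, -0.3969, 0.1844]
ee_rot: [-2.148, -2.291, 0.0]
force: [-0.2, -0.8, 0.1]
width: 0.6
gripper_force: 0.0
clock: 11.65
position: [0.5039, -0.3978, 0.1844]
ee_rot: [-2.149, -2.289, 0.003]
force: [-5.0, 0.0, 5.7]
width: 0.147
gripper_force: 35.0
```

```bash
echo '[{"sy":-0.001, "sz":-0.01, "aperture":0}, {"sz":-0.03, "aperture":0}, {"sz":-0.035, "aperture":0}, {"sz":-0.035, "aperture":0}, {"sz":-0.04, "aperture":0}, {"sz":-0.04, "aperture":0}, {"aperture":0}]' > next.json && python3 -m creep next.json
```

```text
clock: 12.35
position: [0.5061, -0.3979, 0.3811]
ee_rot: [2.142, 2.284, 0.003]
force: [0.7, -0.6, -2.9]
width: 0.152
gripper_force: 35.0
```

```bash
echo '[{"turn":0.064, "aperture":0}, {"sx":0.03, "sy":0.004, "aperture":0}, {"sx":0.045, "sy":0.005, "aperture":0}, {"sx":0.045, "sy":0.005, "aperture":0}, {"sx":0.045, "sy":0.005, "aperture":0}, {"sx":0.045, "sy":0.005, "aperture":0}, {"sx":0.045, "sy":0.005, "aperture":0}, {"sx":0.045, "sy":0.005, "aperture":0}, {"sx":0.045, "sy":0.005, "aperture":0}, {"sx":0.045, "sy":0.005, "aperture":0}]' > next.json && python3 -m creep next.json|tail -5;echo '[{"sx":0.045, "sy":0.005, "aperture":0}, {"sx":0.045, "sy":0.005, "aperture":0}, {"sx":0.045, "sy":0.005, "aperture":0}, {"sx":0.045, "sy":0.005, "aperture":0}, {"sx":0.03, "sy":0.004, "aperture":0}, {"sz":0.01, "aperture":0}, {"sz":0.01, "aperture":0}, {"aperture":0}]' > next.json && python3 -m creep next.json
python3 - <<'E'
from h import *
s=readout.observe();Rm=R.from_rotvec(s["ee_rot"]).as_matrix();print(s["position"],Rm.round(3).tolist(),s["clock"])
print("need",(Rm.T@(np.array([.572,.191,.335])-s["position"])).round(4))
E
```

```text
position: [0.5477, -0.0056, 0.3738]
ee_rot: [-2.221, -2.221, 0.001]
force: [-0.0, 0.9, -2.8]
width: 0.151
gripper_force: 35.0
clock: 14.15
position: [0.5717, 0.2007, 0.3519]
ee_rot: [-2.223, -2.219, 0.006]
force: [0.1, -0.9, -4.4]
width: 0.15
gripper_force: 35.0
[0.57169379 0.20065062 0.35187218] [[0.001, 1.0, -0.003], [1.0, -0.001, -0.002], [-0.002, -0.003, -1.0]] 14.15
need [-0.0096  0.0004  0.0169]
```

```bash
echo '[{"sx":-0.0096, "sz":0.017, "aperture":0}, {"aperture":0}, {"aperture":0}]' > next.json && python3 -m creep next.json
python3 - <<'E'
from h import *
s=readout.observe();print(s["position"])
p=shot("wrist");K=[p["fx"],p["cx"],p["cy"]];np.savez("w5.npz",T=p["T"],k=K,im=p["image"])
print(fproj(p["T"],*K,[.572,.191,.138]),fproj(p["T"],*K,[s["position"][0],s["position"][1],s["position"][2]-.178]))
q=shot("side");print(proj(q,[.572,.191,.138]));c=proj(q,[.572,.191,.138]).astype(int)
np.savez("s5.npz",T=q["T"],im=q["image"])
a=cv2.resize(p["image"][150:290,210:350],(500,500),interpolation=cv2.INTER_CUBIC)
b=cv2.resize(q["image"][c[1]-50:c[1]+50,c[0]-30:c[0]+30],(300,500),interpolation=cv2.INTER_CUBIC)
cv2.imwrite("pics/w5.png",np.hstack([a,b]))
E
```

```text
clock: 14.45
position: [0.5724, 0.1916, 0.3374]
ee_rot: [2.224, 2.219, -0.001]
force: [-0.3, -1.1, -1.4]
width: 0.153
gripper_force: 35.0
[0.57236012 0.19161103 0.33736549]
[280.7623798  201.88779338] [281.07582774 206.78623992]
[260.82897045 167.79719746]
```

View pics/w5.png

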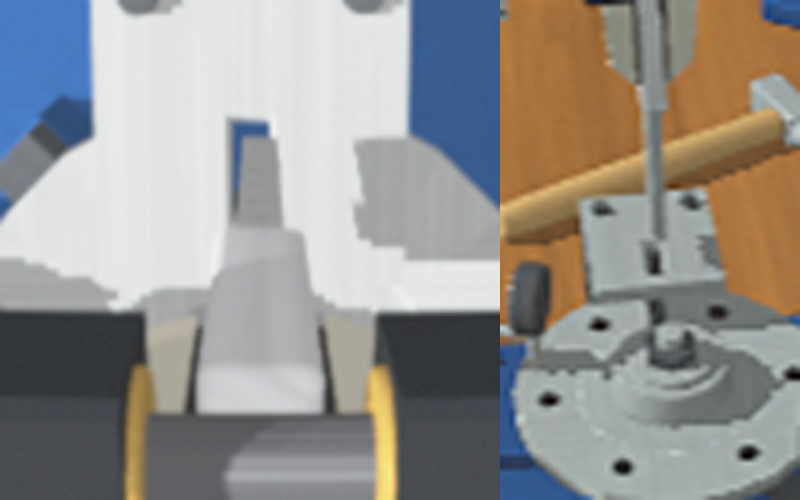

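In the crop, the blade tip is at (243–280, 138), just right of the window at (227–272, top edge 120). Measuring both at subpixel level:

```bash
python3 - <<'E'
from h import *
d=np.load("w5.npz");T=d["T"];k=d["k"];im=d["im"].astype(int)
for v in (184,185,186,187,188,190,192,196,200,205,210): print(v,[tuple(x) for x in im[v,271:292,[0,2]].T] if 0 else (im[v,271:292,2].tolist(),im[v,271:292,0].tolist()))
print("col",[ (v,im[v,281].tolist()) for v in range(179,194)])
E
```

```text
184 ([230, 224, 179, 145, 109, 96, 98, 102, 107, 109, 112, 115, 117, 131, 188, 235, 233, 227, 226, 226, 226], [231, 225, 181, 153, 148, 149, 150, 153, 156, 158, 161, 164, 165, 175, 214, 236, 234, 228, 228, 228, 227])
185 ([229, 224, 180, 142, 90, 61, 60, 61, 63, 63, 65, 64, 64, 81, 164, 235, 233, 227, 226, 225, 225], [231, 225, 180, 151, 141, 140, 139, 140, 141, 141, 143, 142, 142, 150, 198, 236, 234, 228, 228, 227, 227])
186 ([229, 224, 181, 143, 89, 54, 53, 52, 53, 54, 53, 52, 50, 72, 160, 235, 233, 227, 225, 226, 225], [231, 225, 180, 151, 141, 138, 138, 137, 139, 140, 140, 139, 138, 146, 195, 237, 234, 228, 227, 228, 227])
187 ([230, 223, 181, 145, 90, 55, 57, 71, 75, 73, 74, 72, 73, 85, 159, 231, 232, 226, 226, 226, 226], [231, 224, 181, 152, 142, 139, 139, 139, 140, 141, 142, 140, 141, 147, 191, 234, 233, 227, 228, 228, 227])
188 ([230, 224, 182, 145, 90, 55, 72, 112, 119, 118, 118, 119, 117, 120, 154, 206, 217, 224, 226, 226, 226], [231, 225, 182, 154, 141, 139, 140, 144, 145, 146, 145, 146, 144, 147, 174, 210, 218, 225, 228, 227, 227])
190 ([230, 224, 182, 144, 91, 58, 92, 14
[... 923 characters left out ...]
21, 226, 225], [230, 226, 198, 155, 108, 108, 144, 152, 149, 148, 149, 149, 150, 150, 149, 149, 150, 174, 222, 227, 227])
210 ([228, 225, 201, 159, 136, 141, 150, 151, 150, 148, 147, 147, 147, 148, 148, 150, 150, 161, 201, 223, 225], [230, 227, 203, 161, 137, 143, 150, 151, 150, 148, 148, 148, 148, 148, 149, 151, 150, 162, 204, 224, 227])
col [(179, [226, 226, 224]), (180, [226, 227, 225]), (181, [225, 226, 224]), (182, [219, 219, 218]), (183, [195, 184, 177]), (184, [161, 131, 112]), (185, [143, 97, 65]), (186, [140, 89, 53]), (187, [142, 100, 74]), (188, [145, 127, 118]), (189, [148, 146, 145]), (190, [148, 149, 147]), (191, [149, 150, 149]), (192, [150, 151, 150]), (193, [148, 149, 148])]
```

```bash
python3 - <<'E'
from h import *
d=np.load("w5.npz");T=d["T"];k=d["k"]
w=fatz(T,*k,280,183.0,.138);b=fatz(T,*k,282,187.7,.161);bx=fatz(T,*k,282.1,190,.161);wx=fatz(T,*k,279.8,185,.138)
print("window c y",w[1]-.0172,"blade c y",b[1]-.015,"x",wx[0],bx[0])
d=np.load("s5.npz");q=d["im"];cv2.imwrite("pics/s5.png",cv2.resize(q[130:190,235:290],(733,800)[:2] if 0 else (550,600),interpolation=cv2.INTER_CUBIC))
E
```

```text
window c y 0.19145019664862864 blade c y 0.19354120391764468 x 0.571186065284142 0.5732849257172752
```

View pics/s5.png

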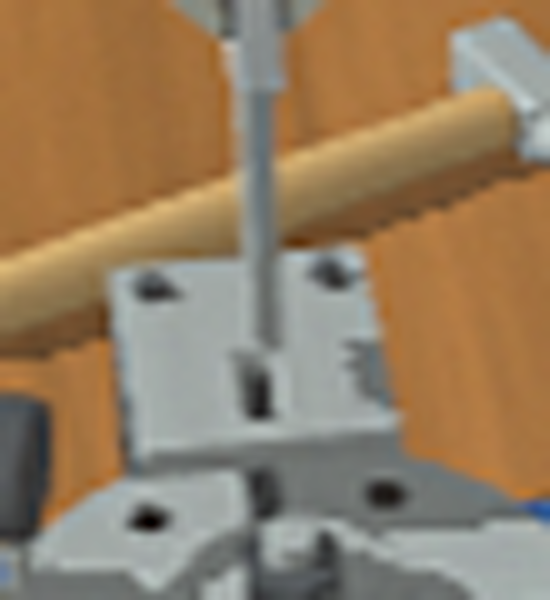

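The side crop also shows the blade tip (265,340) slightly right of the window (255,385). The needed shift is about -2 mm in both x and y. Correcting that and then descending gently.

```bash
echo '[{"sx":-0.002, "sy":-0.002, "aperture":0}, {"sz":0.008, "aperture":0}, {"sz":0.006, "aperture":0}, {"sz":0.004, "aperture":0}, {"aperture":0}]' > next.json && python3 -m creep next.json;echo '[{"sz":0.003, "aperture":0}, {"sz":0.003, "aperture":0}, {"aperture":0}]' > next.json && python3 -m creep next.json
```

```text
clock: 15.05
position: [0.5699, 0.1908, 0.3182]
ee_rot: [-2.221, -2.221, 0.002]
force: [0.3, 0.2, -3.2]
width: 0.148
gripper_force: 35.0
clock: 15.35
position: [0.5701, 0.1908, 0.3128]
ee_rot: [-2.222, -2.221, 0.001]
force: [0.2, 0.5, -2.6]
width: 0.151
gripper_force: 35.0
```

```bash
echo '[{"sx":-0.0005, "sz":0.003, "aperture":0}, {"sz":0.003, "aperture":0}, {"sz":0.003, "aperture":0}, {"aperture":0}, {"aperture":0}]' > next.json && python3 -m creep next.json
```

```text
clock: 15.85
position: [0.5702, 0.1905, 0.3041]
ee_rot: [-2.221, -2.221, 0.0]
force: [-0.4, -0.4, -3.1]
width: 0.15
gripper_force: 35.0
```

It is in the window without contact. Continuing through the flange slot.

```bash
echo '[{"sz":0.008, "aperture":0}, {"sz":0.008, "aperture":0}, {"sz":0.006, "aperture":0}, {"sz":0.004, "aperture":0}, {"sz":0.004, "aperture":0}, {"sz":0.004, "aperture":0}, {"aperture":0}]' > next.json && python3 -m creep next.json; echo '[{"sz":0.006, "aperture":0}, {"sz":0.007, "aperture":0}, {"sz":0.007, "aperture":0}, {"sz":0.006, "aperture":0}, {"aperture":0}, {"aperture":0}]' > next.json && python3 -m creep next.json
```

```text
clock: 16.55
position: [0.5701, 0.1903, 0.2696]
ee_rot: [-2.221, -2.221, 0.001]
force: [-0.7, -0.3, -3.2]
width: 0.15
gripper_force: 35.0
clock: 17.15
position: [0.5702, 0.1905, 0.244]
ee_rot: [-2.221, -2.221, 0.0]
force: [0.2, 0.3, -3.1]
width: 0.153
gripper_force: 35.0
```

```bash
python3 - <<'E'
from h import *
q=shot("side")["image"];p=shot("wrist")["image"]
a=cv2.resize(q[110:240,205:320],(400,452),interpolation=cv2.INTER_CUBIC);b=cv2.resize(p[130:290,210:350],(395,452),interpolation=cv2.INTER_CUBIC)
cv2.imwrite("pics/f.png",np.hstack([a,b]))
E
```

```text
(no output)
```

View pics/f.png

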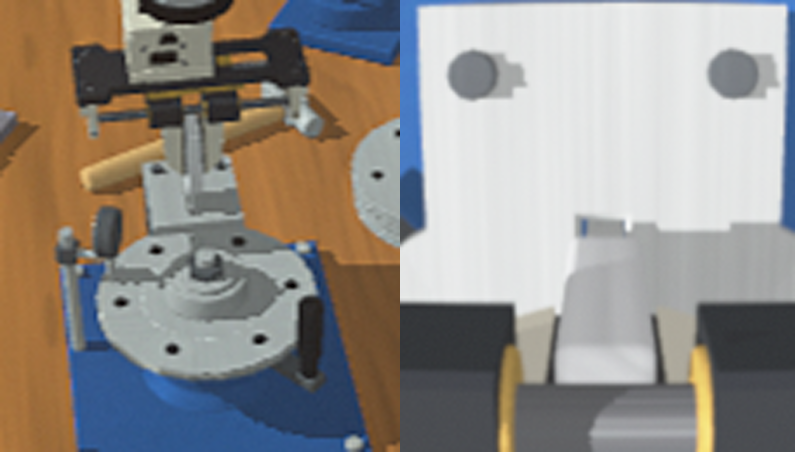

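The blade hangs in the window (195,205) with its handle above the bridge. The table handle (310,325) is still at the detent, and contact force is about zero apart from the blade's weight. Handing in.

```bash
python3 -c "
from cell import workorder
print(workorder.sign_off())"
```

```text
the job is handed in; nothing more can be done
None
```

I handed the job in at about 17 s of robot time with the turntable in its gauging detent and the wide blade held through the window, its tip an estimated 22 mm below the flange; sign-off returned no verdict.

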